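# Lay the small reagent bottle on the bottle roller

### The arm

A 6-joint arm with a two-finger parallel gripper is mounted at the origin on a cart in front of the work surface, level with it; the furniture and walls round the work are solid. World frame = base frame: x ahead of the robot, y to its left, z up, the work surface at z = 0. Lengths are in m, angles in rad, forces in N, time in s.
With the tool pointing down it reaches from about 0.3 to 0.85 m from the base axis. Payload 4.2 kg.
Tool frame: the origin (TCP) lies midway between the tips of the shut fingers; the grasp point (between the pads) lies 19 mm behind it; z points along the fingers, y is the line along which they close (so a half turn about z gives the same grasp; the last joint's range is limited). The gripper opens to 91 mm and grips with 3 to 60 N. Pads are 32 mm wide; open, the fingers measure 118 mm over their backs; the gripper's body (76 mm by 178 mm) begins 60 mm behind the grasp point.
Start: joints at [1.086, 0.32, 1.565, -0, 1.257, -0.02], TCP at [0.258, 0.514, 0.176] pointing down, gripper open.
Joint ranges: [-3.11, 3.11], [-0.84, 2.01], [0.21, 2.61], [-1.34, 4.49], [0.05, 2.63], [-2.56, 2.56]. Speed limits (rad/s): [2.57, 2.57, 3.14, 3.14, 3.14, 3.14].

### API

Orientations are given as [roll, pitch, yaw] about the fixed x, y, z axes, in that order (R = Rz(yaw) Ry(pitch) Rx(roll)).
In Python, from bench import status, eyes, job gives the robot as it stands. The module is installed in compiled form; this text tells all that it offers.
- The arm moves only by the tool send_rows, never from a script. Its argument "increments" is a list of rows, each a list of 3 entries, a list of its own where there are three numbers: the shift along the tool's x, y, z in m, then the turn, a rotation vector about the tool's x, y, z in degrees, then the gripper command: -1 is fully open, 1 is shut, values between are in proportion. A call has 1 to 8 rows; each row is the pose to reach, as a shift and turn from the pose commanded when the call began, along the tool's axes at that moment; what a row does not reach only later rows make up. A row lasts 1/8 s, in which the tool goes at most 62.5 mm and 10.7 degrees, less where a joint would pass 70% of its speed; a pose out of reach is approached as far as the arm can. A call with a gripper value outside its range is refused whole. The fingers move at their own pace and stop on an object; "force" is the grip in N (left out, the last holds). Time passes only in rows, so rows that repeat a pose let the fingers close. It gives the time, the measured TCP pose, the force and the opening at its end, in the units of the state.
- status.get_state(): the state, without advancing time (a new reading comes with each control period).
- eyes.read_camera(name): name is "scene" or "side" or "wrist"; returns the picture (480x640x3 uint8, red, green, blue); there is no depth.
- eyes.get_calibration(name): a dict with "vertical_fov" (degrees; the focal length in pixels is half the picture's height over the tangent of half this angle, whatever the lens; pixels are square), "cx", "cy" (the principal point, pixels), "camera_from_world" (4x4, takes a point from world to camera coordinates); the wrist camera has in their place "T_tool_cam" (4x4, takes a point from camera to tool coordinates, whose origin is the TCP and whose axes are the flange's). Camera axes: x right, y up, looking along -z (the intrinsics and any distortion apply to the point x, -y, -z); pixel columns grow to the right and rows downward; lengths in m; the calibration is good to about 2 mm. A picture is of the moment at which its call begins: read the wrist's pose just before it. get_calibration takes no time and is no camera call.
- job.job_done(): hands the job in, once; it reports no verdict.
The state is a dict: "clock": time; "q": joint angles; "qvel": joint speeds; "effort": joint torques, N m; "position": TCP position; "eef_rot": TCP orientation; "contact_force": force on the tool from outside, world axes, zero at the start; "wrist_torque": the same for the moment, N m; "opening": finger opening in m.
Only numpy, scipy, OpenCV 4.12 (cv2) and the standard library are available. Lean on these libraries where they do the work, as an engineer would, in place of code of your own. Each camera call takes 0.05 s, during which the arm holds its last target. There are 200 camera calls.

### The job

Three blue-capped reagent bottles stand in a row along the front edge of the bench. Take the smallest of them and lay it on its side on the bottle roller, lengthwise in the groove between the two rollers and about midway along them, cap to either end, and let it go. Set it down rather than dropping it, and leave the two larger bottles standing where they are.

Things in the scene. Friction and masses are not known exactly. Their poses are not given: they have to be found in the camera images.
- bottle_small: smallest of the three blue-capped bottles at the front edge, loose, upright at the start, about 0.19 kg: round, 54 mm in diameter, 99 mm tall with its cap; the straight side runs from 5 to 57 mm above the underside, then it narrows to the cap (top 11 mm of the cap are not solid). Origin: centre of the underside; z from foot to cap.
- roller_seat (a point): where the axis of the small bottle lies when seated, midway along the bottle roller (fixed white box 80x210 mm, 72 high, two dark rollers on top that do not turn: diameter 20, 42 apart, 172 long between end blocks 2 mm higher). 90.5 mm above the bench, 20.5 above the roller tops. y along the rollers (to the left, within 15 degrees), x across, away from the robot, z up.
- bottle_dark: larger bottle with dark contents, 68 mm in diameter, 134 mm tall, loose, upright; stays where it is. Origin: centre of the underside, z up.
- bottle_green: larger bottle with green contents, 68 mm in diameter, 139 mm tall, loose, upright; stays where it is. Origin: centre of the underside, z up.
Not all that is in view belongs to the job. Leave any purple look-alike of the bottle_small alone.

How it is judged:
By the outcome, as a careful person would: the job done as asked, in the order asked, and still so for the second after the job is handed in, with the robot touching nothing.
It also fails if it takes over 45 s, if anything falls off the work surface, if the arm or the gripper's body presses on something with over 40 N, if the wrist force passes 120 N, or if a joint passes its speed limit or range.

## Working session

There is one attempt and no reset: what is moved stays moved. The work goes in short steps, Python scripts to look and compute and a tool call to move; the robot and the scene stay as the last step left them, time stands still between calls to the robot, and variables do not carry over. Pictures are saved under pics/ and viewed, on a budget of 10 in all, crops included, one or two more only if the job needs it, and the job is handed in when it is done.

Besides the shell and the picture viewer there is one more tool, called after "Call:" as a command line: name --argument value ..., lists and objects as JSON in quotes. send_rows: Moves the arm, as the interface text tells. Its arguments: {"type":"object","properties":{"increments":{"type":"array"},"force":{"type":"number"}},"required":["increments"]}

```bash
mkdir -p pics; python3 - <<'E'
from bench import status, eyes
import cv2,numpy as np
np.set_printoptions(precision=4,suppress=True)
print(status.get_state())
for n in("scene","side","wrist"):
    print(n,eyes.get_calibration(n))
    cv2.imwrite(f"pics/{n}0.png",eyes.read_camera(n)[:,:,::-1])
E
```

```text
{'clock': 0.0, 'q': array([ 1.086 ,  0.3203,  1.5657,  0.    ,  1.2574, -0.02  ]), 'qvel': array([-0.0004,  0.0003, -0.0003, -0.0008, -0.0008,  0.0002]), 'effort': array([  0.0012, -41.2467, -23.1974,   0.0729,   0.0453,  -0.0001]), 'position': array([0.2575, 0.5135, 0.1756]), 'eef_rot': array([-3.1399, -0.0001,  2.6768]), 'contact_force': array([-0.3866,  0.2699, -1.2075]), 'wrist_torque': array([0.0016, 0.0242, 0.0408]), 'opening': 0.09152758245964504}
scene {'vertical_fov': 50.525614205714376, 'cx': 323.8918200522985, 'cy': 242.70023881304687, 'camera_from_world': array([[-0.5056, -0.8627, -0.0127,  0.0631],
       [ 0.6474, -0.3891,  0.6554, -0.4798],
       [-0.5703,  0.3231,  0.7552, -0.5944],
       [ 0.    ,  0.    ,  0.    ,  1.    ]])}
side {'vertical_fov': 42.11371275060394, 'cx': 316.1802034989894, 'cy': 242.81523574289935, 'camera_from_world': array([[ 0.9985,  0.0527,  0.0174, -0.5102],
       [-0.0442,  0.5657,  0.8234,  0.0808],
       [ 0.0336, -0.8229,  0.5672, -1.3824],
       [ 0.    ,  0.    ,  0.    ,  1.    ]])}
wrist {'vertical_fov': 58.75139208657885, 'cx': 322.1399586015545, 'cy': 238.69634804035047, 'T_tool_cam': array([[ 0.0001,  0.9719,  0.2354,  0.0659],
       [ 1.    , -0.0004,  0.0013,  0.0004],
       [ 0.0014,  0.2354, -0.9719, -0.2081],
       [ 0.    ,  0.    ,  0.    ,  1.    ]])}
```

View pics/scene0.png

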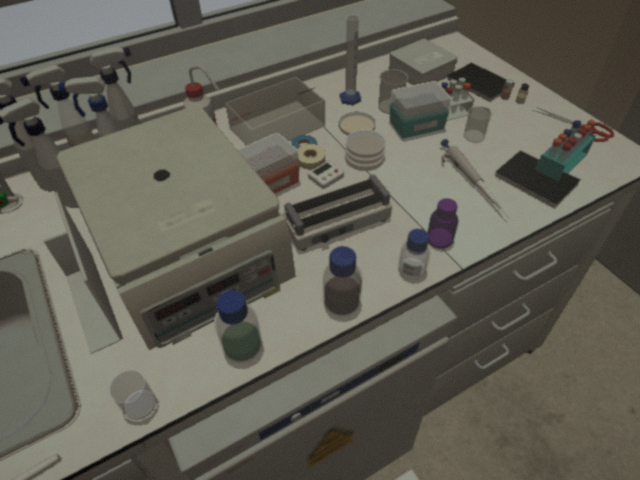

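View pics/side0.png

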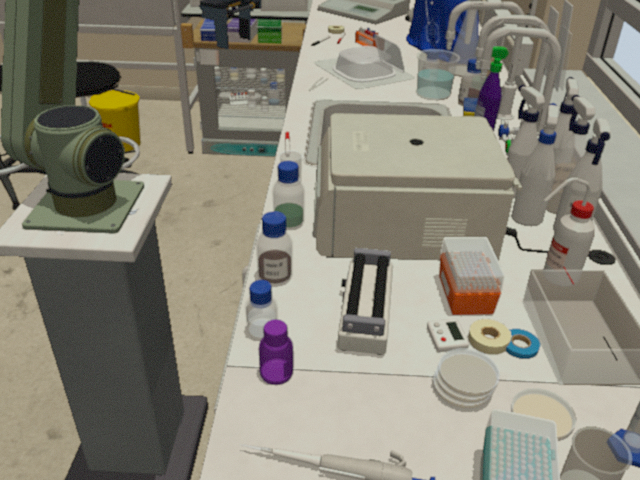

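The scene view shows the small clear bottle at about (415,255), with its cap at (418,240), between the dark bottle (342,280) and the purple look-alike (443,222). The roller is at about (340,210). In the side view the small bottle is at (261,312), its cap at (261,292), and the roller at (368,300). I'll enlarge both views to get precise pixels.

```bash
python3 - <<'E'
import cv2,numpy as np
a=cv2.imread("pics/scene0.png");b=cv2.imread("pics/side0.png")
def crop(im,x,y,w,h,s):
    c=cv2.resize(im[y:y+h,x:x+w],None,fx=s,fy=s,interpolation=cv2.INTER_CUBIC); c=cv2.convertScaleAbs(c,alpha=1.3)
    for i in range(0,w,20): cv2.line(c,(i*s,0),(i*s,6),(0,0,255),1);cv2.putText(c,str(x+i),(i*s,16),0,.35,(0,0,255),1)
    for i in range(0,h,20): cv2.line(c,(0,i*s),(6,i*s),(0,0,255),1);cv2.putText(c,str(y+i),(8,i*s+4),0,.35,(0,0,255),1)
    return c
cv2.imwrite("pics/c.png",np.hstack([crop(a,272,170,200,148,4)]))
cv2.imwrite("pics/d.png",np.hstack([crop(b,230,240,180,148,4)]))
for n,im in(("scene",a),("side",b)):
    h=cv2.cvtColor(im,cv2.COLOR_BGR2HSV)
    m=cv2.inRange(h,(105,120,40),(125,255,255))
    k,l,s,c=cv2.connectedComponentsWithStats(m)
    for i in range(1,k):
        if s[i,4]>60: print(n,s[i],c[i].round(1))
E
```

```text
scene [217 290  27  24 435] [229.9 301.6]
side [ 407    0   59   50 1740] [430.6  23.7]
side [451  11  15  40 154] [458.3  27.1]
side [468  59  12  13  88] [471.9  65.6]
side [499 125  10  12  64] [502.6 130.5]
side [539 130  17  14 143] [546.5 137.7]
side [279 162  19  21 361] [287.9 171.6]
side [263 211  23  26 504] [273.9 224. ]
side [250 280  21  24 432] [260.4 291.8]
side [632 452   8  15  96] [635.8 458.7]
```

View pics/c.png

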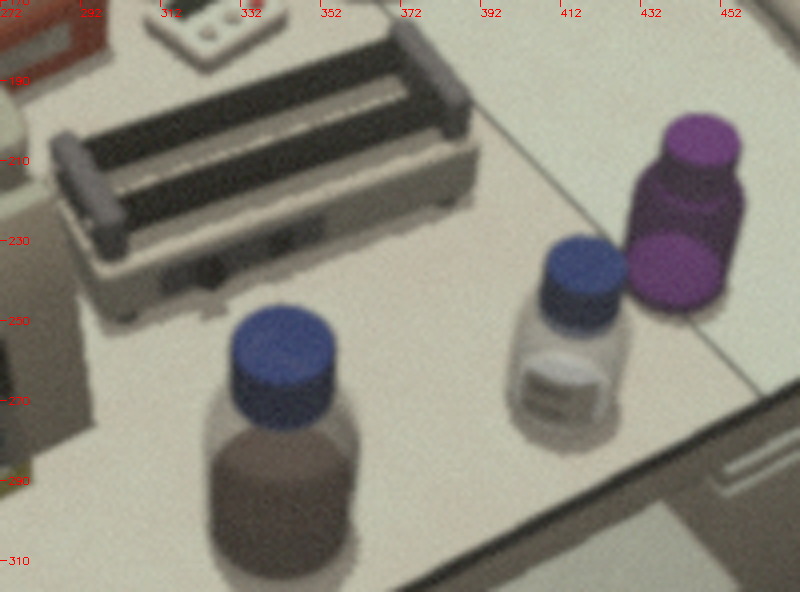

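View pics/d.png

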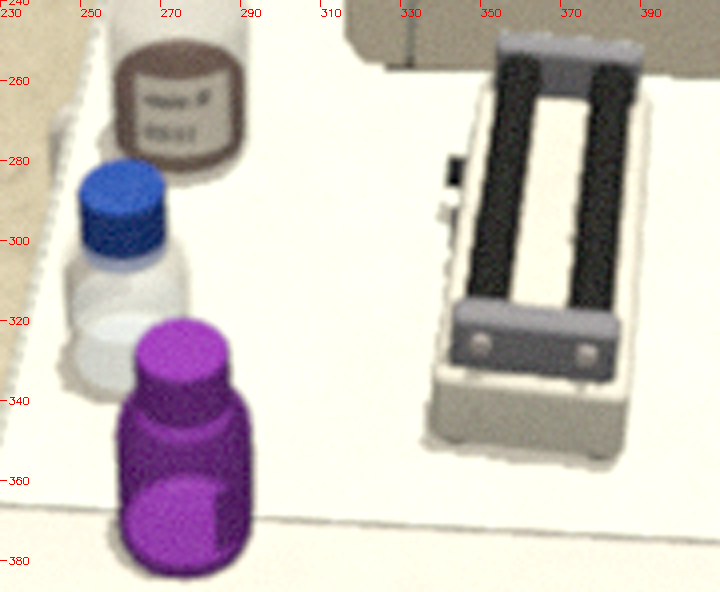

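```bash
cat > h.py <<'E'
import numpy as np
from bench import eyes
def ray(name,px):
    c=eyes.get_calibration(name); f=240/np.tan(np.radians(c["vertical_fov"]/2)); T=c["camera_from_world"]
    d=np.array([(px[0]-c["cx"])/f,-(px[1]-c["cy"])/f,-1]); d=T[:3,:3].T@d
    return -T[:3,:3].T@T[:3,3], d/np.linalg.norm(d)
def tri(a,b):
    (o1,d1),(o2,d2)=ray("scene",a),ray("side",b)
    s=np.linalg.lstsq(np.c_[d1,-d2],o2-o1,rcond=None)[0]
    p,q=o1+s[0]*d1,o2+s[1]*d2
    return (p+q)/2,np.linalg.norm(p-q)
def atz(n,px,z):
    o,d=ray(n,px); return o+d*(z-o[2])/d[2]
E
python3 - <<'E'
from h import *
np.set_printoptions(precision=4,suppress=True)
P={"smallcap":((418.5,236.5),(260.5,286.8),.099),"dark":((342.8,256.8),(274,218.5),.134),"green":((231,299),(288.5,167.5),.139),"purple":((447.5,205),(275.7,327.5),.099),
"blk+y":((294.75,213),(372.25,252),.072),"blk-y":((379.75,185),(364,319.3),.072)}
for k,(a,b,z) in P.items(): print(k,*tri(a,b),atz("scene",a,z),atz("side",b,z))
E
```

```text
smallcap [ 0.4374 -0.3751  0.0958] 0.004087345742605563 [ 0.4331 -0.3734  0.099 ] [ 0.4396 -0.3775  0.099 ]
dark [ 0.4433 -0.2221  0.1296] 0.004133113657026925 [ 0.438  -0.2206  0.134 ] [ 0.4457 -0.227   0.134 ]
green [ 0.4542 -0.0335  0.1346] 3.087567292682768e-05 [ 0.4511 -0.0329  0.139 ] [ 0.455  -0.0419  0.139 ]
purple [ 0.4722 -0.4689  0.0955] 0.003566028459692837 [ 0.4678 -0.4664  0.099 ] [ 0.4741 -0.4715  0.099 ]
blk+y [ 0.6228 -0.2272  0.07  ] 0.0029075496952363326 [ 0.6192 -0.2265  0.072 ] [ 0.6238 -0.2285  0.072 ]
blk-y [ 0.6055 -0.411   0.0686] 0.003867473190670409 [ 0.6003 -0.4088  0.072 ] [ 0.6069 -0.4131  0.072 ]
```

```bash
cat >> h.py <<'E'
from scipy.spatial.transform import Rotation as Ro
def tool(az,el,sgn):
    "tool z points to azimuth az, el below horizontal (deg); sgn=+1: tool x on the upper side"
    a,e=np.radians([az,el]); z=np.array([np.cos(a)*np.cos(e),np.sin(a)*np.cos(e),-np.sin(e)])
    x=sgn*np.array([np.cos(a)*np.sin(e),np.sin(a)*np.sin(e),np.cos(e)])
    return np.c_[x,np.cross(z,x),z]
E
python3 - <<'E'
from h import *
lo=[-1.34,.05,-2.56];hi=[4.49,2.63,2.56]
s0=[1.086,.3203,1.5657,0,1.2574,-.02]
print((Ro.from_euler('z',s0[0])*Ro.from_euler('y',s0[1]+s0[2])*Ro.from_euler('y',s0[4])*Ro.from_euler('z',s0[5]+np.pi/2)).as_euler('xyz'))
def sol(p,R,L):
    w=p-R[:,2]*L; j1=np.arctan2(w[1],w[0]); out=[]
    for g in(1.4,1.7,2.0,2.3):
        M=(Ro.from_euler('z',j1)*Ro.from_euler('y',g)).as_matrix().T@R
        a,b,c=Ro.from_matrix(M).as_euler('ZYZ'); 
        ok=[]
        for (a_,b_,c_) in((a,b,c),):
            for k in(-2*np.pi,0,2*np.pi):
                for m in(-2*np.pi,0,2*np.pi):
                    v=[a_+k,b_,c_-np.pi/2+m]
                    if all(l<=t<=h for l,t,h in zip(lo,v,hi)): ok.append(np.round(v,2).tolist())
        out.append((g,ok))
    return np.round(w,2),round(j1,2),out
for L in(.25,):
  for s in(1,-1):
    print("s",s)
    for az in(0,-10): print(" grasp",az,sol(np.array([.437,-.375,.03]),tool(az,35,s),L))
    print(" place cap-y",sol(np.array([.613,-.32,.09]),tool(84.6,55,-s),L))
    print(" place cap+y",sol(np.array([.613,-.32,.09]),tool(-95.4,55,-s),L))
for n,px in(("scene",(290,276)),("side",(327,247)),("side",(505,258))): print(n,atz(n,px,0))
E
```

```text
[-3.13978567e+00 -3.61444988e-05  2.67679629e+00]
s 1
 grasp 0 (array([ 0.23, -0.38,  0.17]), np.float64(-1.02), [(1.4, [[0.83, 1.24, 0.48]]), (1.7, [[0.94, 1.05, 0.23]]), (2.0, [[1.11, 0.89, -0.09]]), (2.3, [[1.37, 0.79, -0.47]])])
 grasp -10 (array([ 0.24, -0.34,  0.17]), np.float64(-0.96), [(1.4, [[0.72, 1.08, 0.65]]), (1.7, [[0.87, 0.87, 0.4]]), (2.0, [[1.12, 0.7, 0.04]]), (2.3, [[1.5, 0.62, -0.43]])])
 place cap-y (array([ 0.6 , -0.46,  0.29]), np.float64(-0.66), [(1.4, []), (1.7, []), (2.0, [[0.51, 1.51, 2.45]]), (2.3, [[0.54, 1.25, 2.3]])])
 place cap+y (array([ 0.63, -0.18,  0.29]), np.float64(-0.28), [(1.4, [[-0.6, 1.61, -0.25]]), (1.7, [[-0.61, 1.36, -0.07]]), (2.0, [[-0.68, 1.12, 0.12]]), (2.3, [[-0.81, 0.9, 0.36]])])
s -1
 grasp 0 (array([ 0.23, -0.38,  0.17]), np.float64(-1.02), [(1.4, []), (1.7, []), (2.0, []), (2.3, [])])
 grasp -10 (array([ 0.24, -0.34,  0.17]), np.float64(-0.96), [(1.4, [[0.72, 1.08, -2.49]]), (1.7, []), (2.0, []), (2.3, [])])
 place cap-y (array([ 0.6 , -0.46,  0.29]), np.float64(-0.66), [(1.4, [[0.57, 2.03, -0.38]]), (1.7, [[0.52, 1.77, -0.54]]), (2.0, [[0.51, 1.51, -0.69]]), (2.3, [[0.54, 1.25, -0.84]])])
 place cap+y (array([ 0.63, -0.18,  0.29]), np.float64(-0.28), [(1.4, []), (1.7, []), (2.0, []), (2.3, [])])
scene [ 0.54179337 -0.17027599  0.        ]
side [ 0.5391429  -0.11584617  0.        ]
side [ 0.89630537 -0.12662673  0.        ]
```

```bash
python3 - <<'E'
from h import *
for E in(50,55,60,70,80):
  for az in (84.6,92):
    R=tool(az,E,-1); w=np.array([.613,-.32,.09])-R[:,2]*.25; j1=np.arctan2(w[1],w[0])
    o=[]
    for g in(1.6,1.8,2.0,2.2):
        a,b,c=Ro.from_matrix((Ro.from_euler('z',j1)*Ro.from_euler('y',g)).as_matrix().T@R).as_euler('ZYZ'); o.append(np.round([a,b,(c-np.pi/2)%(2*np.pi)],2).tolist())
    print(E,az,o)
print(tri((295,276),(322,253)), tri((278,212),(330,190)))
E
```

```text
50 84.6 [[0.61, 1.91, 2.66], [0.58, 1.74, 2.54], [0.57, 1.57, 2.43], [0.58, 1.4, 2.32]]
50 92 [[0.57, 1.97, 2.56], [0.53, 1.8, 2.45], [0.52, 1.63, 2.35], [0.52, 1.45, 2.25]]
55 84.6 [[0.53, 1.86, 2.65], [0.51, 1.68, 2.55], [0.51, 1.51, 2.45], [0.52, 1.33, 2.35]]
55 92 [[0.49, 1.91, 2.54], [0.47, 1.74, 2.45], [0.46, 1.56, 2.36], [0.47, 1.38, 2.27]]
60 84.6 [[0.46, 1.81, 2.65], [0.44, 1.63, 2.56], [0.45, 1.44, 2.47], [0.47, 1.27, 2.38]]
60 92 [[0.42, 1.86, 2.54], [0.41, 1.67, 2.46], [0.41, 1.49, 2.38], [0.42, 1.31, 2.29]]
70 84.6 [[0.31, 1.71, 2.66], [0.31, 1.52, 2.6], [0.32, 1.33, 2.54], [0.34, 1.14, 2.47]]
70 92 [[0.29, 1.74, 2.55], [0.28, 1.55, 2.49], [0.29, 1.36, 2.43], [0.31, 1.17, 2.37]]
80 84.6 [[0.16, 1.62, 2.7], [0.16, 1.42, 2.67], [0.17, 1.22, 2.63], [0.18, 1.02, 2.6]]
80 92 [[0.15, 1.64, 2.58], [0.15, 1.44, 2.55], [0.16, 1.24, 2.51], [0.17, 1.04, 2.48]]
(array([ 0.52735177, -0.17100991,  0.02073411]), np.float64(0.008589213661553519)) (array([ 0.54592127, -0.1658814 ,  0.16554186]), np.float64(0.009982832157972316))
```

```bash
cat >> h.py <<'E'
from bench import status
def pose(): 
    s=status.get_state(); return s["position"],Ro.from_euler('xyz',s["eef_rot"]).as_matrix()
def step(p,R,p0=None,R0=None):
    "row to reach TCP p, orientation R, from pose p0,R0 (default: present)"
    if p0 is None: p0,R0=pose()
    return np.round(R0.T@(p-p0),4),np.round(Ro.from_matrix(R0.T@R).as_rotvec(degrees=True),2)
def tcp(g,R): return np.array(g)+.019*R[:,2]
E
python3 - <<'E'
from h import *
G=np.array([.437,-.375,.034])
RA=tool(-10,60,1);pA=np.array([.42,-.05,.36]);RB=tool(-10,20,1);pB=tcp(G,RB)-.16*RB[:,2]
print(step(pA,RA)); print(pB,step(pB,RB,pA,RA))
p0,R0=pose(); S=Ro.from_matrix(R0.T@RA).as_rotvec()
for t in(0,.25,.5,.75,1):
    R=R0@Ro.from_rotvec(S*t).as_matrix(); p=p0+t*(pA-p0); w=p-.25*R[:,2]; j1=np.arctan2(w[1],w[0])
    print(np.round(w,2),[np.round(Ro.from_matrix((Ro.from_euler('z',j1)*Ro.from_euler('y',g)).as_matrix().T@R).as_euler('ZYZ')-[0,0,1.57],2).tolist() for g in(1.6,1.9)])
E
```

```text
(array([-0.3979, -0.4313, -0.1836]), array([-42.43,   6.3 , 158.25]))
[ 0.30651626 -0.3519922   0.08222484] (array([-0.1903,  0.3171,  0.2109]), array([-0., 40.,  0.]))
[0.26 0.51 0.43] [[0.0, 1.54, 0.0], [0.0, 1.24, 0.0]]
[0.27 0.34 0.47] [[0.0, 1.36, 0.48], [0.0, 1.06, 0.48]]
[0.27 0.19 0.5 ] [[-0.02, 1.2, 0.91], [-0.03, 0.9, 0.91]]
[0.27 0.07 0.54] [[-0.03, 1.08, 1.27], [-0.04, 0.78, 1.28]]
[ 0.3  -0.03  0.58] [[-0.05, 1.02, -4.62], [-0.06, 0.72, -4.6]]
```

Call:
send_rows --increments '[[[-0.398,-0.431,-0.184],[-42.4,6.3,158.2],-1],[[-0.398,-0.431,-0.184],[-42.4,6.3,158.2],-1],[[-0.398,-0.431,-0.184],[-42.4,6.3,158.2],-1],[[-0.398,-0.431,-0.184],[-42.4,6.3,158.2],-1],[[-0.398,-0.431,-0.184],[-42.4,6.3,158.2],-1],[[-0.398,-0.431,-0.184],[-42.4,6.3,158.2],-1],[[-0.398,-0.431,-0.184],[-42.4,6.3,158.2],-1],[[-0.398,-0.431,-0.184],[-42.4,6.3,158.2],-1]]'

```text
clock: 1.15
position: [0.3897, 0.0538, 0.3268]
eef_rot: [2.906, -0.276, 1.239]
contact_force: [1.9, 0.1, 0.1]
opening: 0.0914
```

```bash
python3 - <<'E'
from h import *
RA=tool(-10,60,1);pA=np.array([.42,-.05,.36]);print(step(pA,RA),status.get_state()["q"])
E
```

```text
(array([-0.0759,  0.0738, -0.0398]), array([-20.09,   2.86,  74.96])) [-0.08244644 -0.24007281  1.84429323  0.21167373  1.24236976  0.24334214]
```

Call:
send_rows --increments '[[[-0.076,0.074,-0.04],[-20.1,2.9,75.0],-1],[[-0.076,0.074,-0.04],[-20.1,2.9,75.0],-1],[[-0.076,0.074,-0.04],[-20.1,2.9,75.0],-1],[[-0.076,0.074,-0.04],[-20.1,2.9,75.0],-1],[[-0.076,0.074,-0.04],[-20.1,2.9,75.0],-1],[[-0.076,0.074,-0.04],[-20.1,2.9,75.0],-1],[[-0.076,0.074,-0.04],[-20.1,2.9,75.0],-1],[[-0.076,0.074,-0.04],[-20.1,2.9,75.0],-1]]'

```text
clock: 2.15
position: [0.4205, -0.0475, 0.3592]
eef_rot: [3.141, -0.522, -0.17]
contact_force: [-0.3, -0.7, 0.6]
opening: 0.091
```

```bash
python3 - <<'E'
from h import *
G=np.array([.437,-.375,.034])
RB=tool(-10,20,1);pB=tcp(G,RB)-.16*RB[:,2]
print(step(pB,RB),status.get_state()["q"])
E
```

```text
(array([-0.1908,  0.3193,  0.2099]), array([-0.17, 40.08,  0.17])) [-0.11513918 -0.30892427  1.87080264 -0.0319883   1.05835732  1.63424256]
```

Call:
send_rows --increments '[[[-0.191,0.319,0.21],[0,40,0],-1],[[-0.191,0.319,0.21],[0,40,0],-1],[[-0.191,0.319,0.21],[0,40,0],-1],[[-0.191,0.319,0.21],[0,40,0],-1],[[-0.191,0.319,0.21],[0,40,0],-1],[[-0.191,0.319,0.21],[0,40,0],-1],[[-0.191,0.319,0.21],[0,40,0],-1],[[-0.191,0.319,0.21],[0,40,0],-1]]'

```text
clock: 3.15
position: [0.3646, -0.1631, 0.1926]
eef_rot: [-3.009, -0.977, -0.174]
contact_force: [-0.9, 0.4, -1.5]
opening: 0.091
```

```bash
python3 - <<'E'
from h import *
import cv2
p,R=pose(); print(status.get_state()["q"],p)
im=eyes.read_camera("wrist"); 
c=eyes.get_calibration("wrist"); f=240/np.tan(np.radians(c["vertical_fov"]/2)); T=np.eye(4);T[:3,:3]=R;T[:3,3]=p;T=np.linalg.inv(T@c["T_tool_cam"])
np.savez("w1.npz",T=T,f=f,c=[c["cx"],c["cy"]])
for q in([.437,-.375,0],[.437,-.375,.099],[.4374,-.3751,.05]):
    v=T[:3,:3]@q+T[:3,3]; print(q,c["cx"]+f*v[0]/-v[2],c["cy"]-f*v[1]/-v[2])
cv2.imwrite("pics/w1.png",im[:,:,::-1])
E
```

```text
[-1.31022523 -0.16262767  2.56280079  1.31649754  0.97411269 -0.57780277] [ 0.36458653 -0.16312162  0.19264687]
[0.437, -0.375, 0] 553.4804162768168 313.75894326188
[0.437, -0.375, 0.099] 594.7158886944794 244.71697333921693
[0.4374, -0.3751, 0.05] 572.1806280497956 281.90465974509084
```

View pics/w1.png

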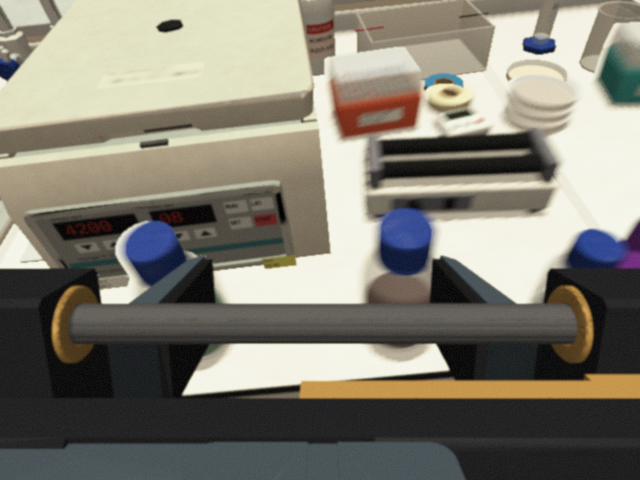

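```bash
cat >> h.py <<'E'
def ori(q): 
    r=lambda ax,a: Ro.from_euler(ax,a).as_matrix()
    A=r('z',q[0]);B=A@r('y',q[1]);C=A@r('y',q[1]+q[2]);D=C@r('z',q[3]);E=D@r('y',q[4])
    return A,B,C,D,E
def basis(q):
    A,B,C,D,E=ori(q); return np.c_[A[:,[0,2]],B[:,[0,2]],C[:,[0,2]],D[:,[0]],E[:,[0,2]]]
E
python3 - <<'E'
from h import *
np.set_printoptions(precision=4,suppress=True)
Q=np.array([[1.086,.3203,1.5657,0,1.2574,-.02],[-.08245,-.24007,1.84429,.21167,1.24237,.24334],[-.11514,-.30892,1.8708,-.03199,1.05836,1.63424],[-1.31023,-.16263,2.5628,1.3165,.97411,-.5778]])
P=np.array([[.2575,.5135,.1756],[.3897,.0538,.3268],[.4205,-.0475,.3592],[.3646,-.1631,.1926]])
for q in Q: print(Ro.from_matrix(ori(q)[4]@Ro.from_euler('z',q[5]+np.pi/2).as_matrix()).as_euler('xyz'))
M=np.vstack([basis(q) for q in Q]); y=P.ravel()
print(np.linalg.svd(M)[1])
prior=np.array([0,.267,.0535,.2845,.0775,.3425,0.0,.076,.27])
for lam in(1e-3,1e-2,.1):
    x=prior+np.linalg.lstsq(np.vstack([M,lam*np.eye(9)]),np.r_[y-M@prior,np.zeros(9)],rcond=None)[0]; print(lam,x,np.abs(M@x-y).max())
E
```

```text
[-3.1398 -0.      2.6768]
[ 2.906  -0.2756  1.2392]
[ 3.1412 -0.5222 -0.1702]
[-3.0089 -0.9766 -0.1743]
[4.2255 3.9243 1.3973 0.5555 0.4719 0.3556 0.3449 0.0983 0.0819]
0.001 [-0.0025  0.1447 -0.0153  0.5986  0.0139  0.4076  0.0175 -0.0259  0.3855] 0.011952960647701738
0.01 [-0.0027  0.1449 -0.0151  0.598   0.0138  0.4083  0.0182 -0.0255  0.3843] 0.011946380565051498
0.1 [-0.0089  0.1614 -0.0013  0.5654  0.0128  0.4398  0.0439  0.0006  0.3331] 0.011798089687078933
```

```bash
cat >> h.py <<'E'
from scipy.optimize import least_squares
QS=np.array([[1.086,.3203,1.5657,0,1.2574,-.02],[-.08245,-.24007,1.84429,.21167,1.24237,.24334],[-.11514,-.30892,1.8708,-.03199,1.05836,1.63424],[-1.31023,-.16263,2.5628,1.3165,.97411,-.5778]])
PS=np.array([[.2575,.5135,.1756],[.3897,.0538,.3268],[.4205,-.0475,.3592],[.3646,-.1631,.1926]])
def b2(q): return np.c_[basis(q)[:,[1,3,5,8]],ori(q)[0][:,1]]
LK=np.linalg.lstsq(np.vstack([b2(q) for q in QS]),PS.ravel(),rcond=None)[0]
LO=np.array([-3.11,-.84,.21,-1.34,.05,-2.56]);HI=np.array([3.11,2.01,2.61,4.49,2.63,2.56])
def fk(q): return b2(q)@LK, ori(q)[4]@Ro.from_euler('z',q[5]+np.pi/2).as_matrix()
def ik(p,R,q0=None):
    best=None
    rng=np.random.default_rng(0)
    for s in ([q0] if q0 is not None else [])+[LO+(HI-LO)*rng.random(6) for _ in range(12)]:
        def e(q):
            a,B=fk(q); return np.r_[10*(a-p),Ro.from_matrix(B.T@R).as_rotvec()]
        r=least_squares(e,np.clip(s,LO+1e-3,HI-1e-3),bounds=(LO,HI))
        if r.cost<1e-5: return r.x,r.cost
        if best is None or r.cost<best[1]: best=(r.x,r.cost)
    return best
E
python3 - <<'E'
from h import *
np.set_printoptions(precision=3,suppress=True)
print(LK,np.abs(np.vstack([b2(q) for q in QS])@LK-PS.ravel()).max())
q=QS[2]
for e in(20,35,45,55):
  for az in(0,-10,-20,-40):
    R=tool(az,e,1); print("grasp",e,az,*ik(tcp([.437,-.375,.034],R),R,q), *ik(tcp([.437,-.375,.034],R)-.1*R[:,2],R,q))
for E in(70,55,45,35):
  for az,s in((84.6,-1),(-95.4,-1),(84.6,1),(-95.4,1)):
    R=tool(az,E,s); print("place",E,az,s,*ik(tcp([.613,-.325,.09],R),R,q))
E
```

```text
[0.122 0.587 0.409 0.376 0.011] 0.013914740973395873
grasp 20 0 [-1.334  0.715  2.419  1.805  1.22  -1.563] 2.772703690418696e-24 [-1.579  0.625  2.44   1.534  1.223 -1.489] 2.2997847081258817e-30
grasp 20 -10 [-1.278  0.725  2.553  2.077  1.285 -1.697] 2.273905800976643e-21 [-1.561  0.622  2.61   1.775  1.235 -1.661] 8.094015739718188e-05
grasp 20 -20 [-1.211  0.701  2.61   2.257  1.296 -1.688] 0.0027331861566112633 [-1.512  0.532  2.61   1.797  1.145 -1.503] 0.01836909847131151
grasp 20 -40 [-0.776  0.456  2.61   3.042  0.901 -1.554] 0.033389976385080934 [-0.809  0.128  2.61   2.885  0.415 -1.416] 0.09088634309111955
grasp 35 0 [-1.23   0.517  2.349  1.709  0.894 -1.235] 1.9526283155621675e-30 [-1.434  0.37   2.35   1.409  0.965 -1.055] 1.6015644595940322e-30
grasp 35 -10 [-1.17   0.49   2.454  2.012  0.864 -1.353] 9.720520334445248e-25 [-1.388  0.31   2.487  1.67   0.881 -1.148] 1.3416959065165107e-29
grasp 35 -20 [-1.072  0.473  2.543  2.352  0.868 -1.462] 1.642606125892579e-23 [-1.28   0.258  2.608  2.017  0.816 -1.266] 1.6888502541889773e-22
grasp 35 -40 [-0.758  0.443  2.61   
[... 1892 characters left out ...]
9   0.58  -1.818] 0.13258155161818966
place 45 84.6 -1 [-0.787  0.866  1.107  0.581  1.71   2.367] 2.337279925485456e-25
place 45 -95.4 -1 [-0.132  0.596  1.682 -0.936  1.071  0.524] 1.2845000513420013e-28
place 45 84.6 1 [-0.787  0.866  1.107  0.581  1.71  -0.774] 8.700564033621634e-20
place 45 -95.4 1 [-0.153  0.492  2.15   4.49   0.772 -1.809] 0.11153245218410252
place 35 84.6 -1 [-0.824  0.949  1.05   0.685  1.833  2.35 ] 8.625981392576766e-21
place 35 -95.4 -1 [-0.07   0.652  1.72  -1.103  1.161  0.71 ] 4.09790192711617e-31
place 35 84.6 1 [-0.824  0.949  1.05   0.685  1.833 -0.792] 1.6922078926151645e-26
place 35 -95.4 1 [-0.07   0.652  1.72  -1.103  1.161 -2.431] 8.849862162434122e-30
```

The wrist view shows the green bottle at (155,255), the dark bottle at (405,240) and the small bottle's cap at (597,245). The small cap is where I predicted it (595,245), so the bottle estimate holds. The arm is close to a joint limit, so I'll grasp at a 35° tilt instead.

```bash
python3 - <<'E'
from h import *
np.set_printoptions(precision=3,suppress=True)
RB=tool(-5,35,1);G=np.array([.437,-.375,.034]);pB=tcp(G,RB)-.13*RB[:,2]
print(pB,step(pB,RB)); p0,R0=pose(); q=status.get_state()["q"]; S=Ro.from_matrix(R0.T@RB).as_rotvec()
for t in(0,.25,.5,.75,1): q,c=ik(p0+t*(pB-p0),R0@Ro.from_rotvec(S*t).as_matrix(),q); print(q,c)
E
```

```text
[ 0.346 -0.367  0.098] (array([-0.065,  0.207,  0.041]), array([-3.18, -0.99, -3.1 ]))
[-1.329 -0.191  2.581  1.3    0.983 -0.565] 1.008693270733289e-17
[-1.393 -0.052  2.563  1.341  0.979 -0.734] 3.8758011265189513e-20
[-1.435  0.075  2.527  1.378  0.97  -0.866] 9.879309093476425e-21
[-1.465  0.189  2.476  1.408  0.961 -0.965] 1.820990882053435e-21
[-1.487  0.293  2.413  1.429  0.953 -1.035] 3.159903758835808e-19
```

Call:
send_rows --increments '[[[-0.065,0.207,0.041],[-3.2,-1.0,-3.1],-1],[[-0.065,0.207,0.041],[-3.2,-1.0,-3.1],-1],[[-0.065,0.207,0.041],[-3.2,-1.0,-3.1],-1],[[-0.065,0.207,0.041],[-3.2,-1.0,-3.1],-1],[[-0.065,0.207,0.041],[-3.2,-1.0,-3.1],-1],[[-0.065,0.207,0.041],[-3.2,-1.0,-3.1],-1]]'

```text
clock: 3.95
position: [0.3503, -0.3613, 0.1006]
eef_rot: [-3.139, -0.96, -0.079]
contact_force: [-0.3, -0.2, -0.0]
opening: 0.0913
```

```bash
cat >> h.py <<'E'
def wcam():
    p,R=pose(); c=eyes.get_calibration("wrist"); f=240/np.tan(np.radians(c["vertical_fov"]/2)); T=np.eye(4);T[:3,:3]=R;T[:3,3]=p;T=T@c["T_tool_cam"]
    im=eyes.read_camera("wrist"); return im,T,f,c
def wproj(q,T,f,c):
    v=np.linalg.inv(T)@np.r_[q,1]; return c["cx"]+f*v[0]/-v[2],c["cy"]-f*v[1]/-v[2]
def wray(px,T,f,c,z):
    d=T[:3,:3]@[(px[0]-c["cx"])/f,-(px[1]-c["cy"])/f,-1]; o=T[:3,3]; return o+d*(z-o[2])/d[2]
E
python3 - <<'E'
from h import *
import cv2
print(status.get_state()["q"],pose()[0])
im,T,f,c=wcam()
im=im[:,:,::-1].copy()
h=cv2.cvtColor(im,cv2.COLOR_BGR2HSV);m=cv2.inRange(h,(105,120,40),(125,255,255));k,l,s,cc=cv2.connectedComponentsWithStats(m)
for i in range(1,k):
    if s[i,4]>150: print(s[i],cc[i].round(1))
for z in(0,.099): print(wproj([.437,-.375,z],T,f,c))
cv2.imwrite("pics/w2.png",im)
E
```

```text
[-1.47051588  0.3181316   2.38147064  1.42915364  0.95183062 -1.02591951] [ 0.35031631 -0.36126885  0.10064534]
[  33  104   94   81 5436] [ 79.7 142.6]
[ 308  147   52   61 2705] [333.2 176.7]
(np.float64(330.797308211074), np.float64(257.89146505726995))
(np.float64(333.1410259982644), np.float64(162.2335944087779))
```

View pics/w2.png

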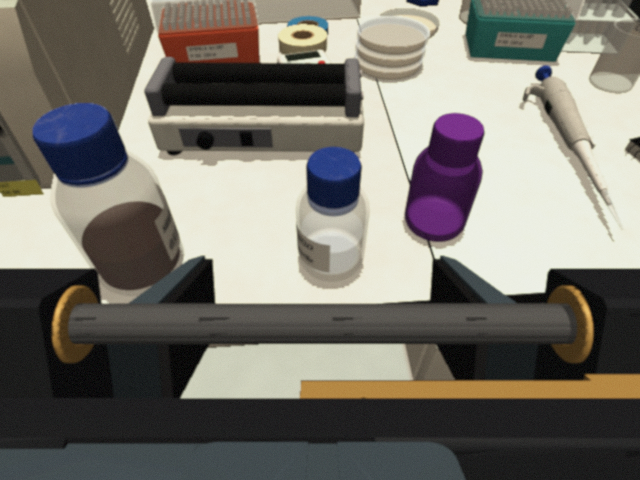

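The cap top is at (334,160) against a predicted (333,162), so the bottle is at about (0.437, -0.375). The roller end blocks are at about (162,82) and (352,85).

```bash
python3 - <<'E'
from h import *
np.set_printoptions(precision=4,suppress=True)
c=eyes.get_calibration("wrist");f=240/np.tan(np.radians(c["vertical_fov"]/2))
p,R=pose();T=np.eye(4);T[:3,:3]=R;T[:3,3]=p;T=T@c["T_tool_cam"]
for px,z in(((334,160),.099),((162,82),.072),((352,85),.072)): print(wray(px,T,f,c,z))
RB=tool(-5,35,1);pB=tcp([.437,-.375,.034],RB)
print(pB,step(pB,RB))
E
```

```text
[ 0.4396 -0.3757  0.099 ]
[ 0.6016 -0.2304  0.072 ]
[ 0.5827 -0.4068  0.072 ]
[ 0.4525 -0.3764  0.0231] (array([-0.0046,  0.0073,  0.129 ]), array([-0.47, -0.  ,  0.28]))
```

Call:
send_rows --increments '[[[-0.004,0.007,0.02],[-0.5,0,0.3],-0.65],[[-0.004,0.007,0.05],[-0.5,0,0.3],-0.65],[[-0.004,0.007,0.08],[-0.5,0,0.3],-0.65],[[-0.004,0.007,0.105],[-0.5,0,0.3],-0.65],[[-0.004,0.007,0.13],[-0.5,0,0.3],-0.65],[[-0.004,0.007,0.13],[-0.5,0,0.3],-0.65]]' --force 20

```text
clock: 4.75
position: [0.4542, -0.3762, 0.0229]
eef_rot: [-3.141, -0.96, -0.087]
contact_force: [0.3, -0.0, 0.5]
opening: 0.0753
```

```bash
python3 - <<'E'
from h import *
import cv2
print(status.get_state()["q"],status.get_state()["contact_force"])
RB=tool(-5,35,1);pB=tcp([.437,-.375,.034],RB)
print(step(pB,RB))
im,T,f,c=wcam(); print(wproj([.437,-.375,.099],T,f,c))
cv2.imwrite("pics/w3.png",im[:,:,::-1])
E
```

```text
[-1.19679078  0.54045583  2.35834524  1.8562233   0.87082717 -1.28521028] [ 0.26034431 -0.00184416  0.52252219]
(array([-0.0008,  0.0003, -0.0015]), array([-0.04, -0.  ,  0.02]))
(np.float64(323.8587524512016), np.float64(174.44990640246917))
```

View pics/w3.png

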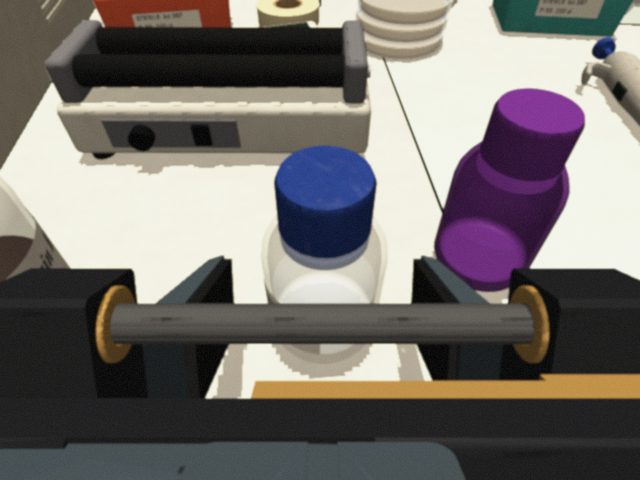

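The cap top is at (326,178), within a few pixels of the prediction. The bottle is centred between the fingers, so I'll close.

Call:
send_rows --increments '[[[0,0,0],[0,0,0],1],[[0,0,0],[0,0,0],1],[[0,0,0],[0,0,0],1],[[0,0,0],[0,0,0],1],[[0,0,0],[0,0,0],1],[[0,0,0],[0,0,0],1]]' --force 25

```text
clock: 5.55
position: [0.4536, -0.3778, 0.0234]
eef_rot: [3.141, -0.962, -0.088]
contact_force: [-3.1, 2.9, 6.4]
opening: 0.0476
```

```bash
python3 - <<'E'
from h import *
np.set_printoptions(precision=3,suppress=True)
p0,R0=pose(); q=status.get_state()["q"]; print(q)
# new kinematic samples: refit check
print(fk(q)[0]-p0)
# lift straight up .15 then to over roller
up=np.array([p0[0]-.0,p0[1],p0[2]+.2]); print("lift",step(up,R0)); 
qq=q
for t in(.33,.66,1): qq,c=ik(p0+t*(up-p0),R0,qq); print(qq,c)
for E,az in((55,84.6),(55,90)):
  RP=tool(az,E,-1); pP=tcp([.61,-.333+.0,.2],RP); S=Ro.from_matrix(R0.T@RP).as_rotvec(); print(np.degrees(S),np.degrees(np.linalg.norm(S)))
  k=qq
  for t in(.2,.4,.6,.8,1): k,c=ik(up+t*(pP-up),R0@Ro.from_rotvec(S*t).as_matrix(),k); print(k,c,(R0@Ro.from_rotvec(S*t).as_matrix())[:,2])
E
```

```text
[-1.2    0.541  2.358  1.857  0.873 -1.286]
[ 0.009 -0.019 -0.01 ]
lift (array([ 0.164,  0.   , -0.114]), array([0., 0., 0.]))
[-1.203  0.352  2.342  1.677  0.834 -1.019] 8.167061781968167e-24
[-1.203  0.223  2.263  1.487  0.832 -0.737] 7.572169440464248e-28
[-1.203  0.118  2.163  1.308  0.867 -0.468] 2.6028066157014303e-29
[-17.158 -69.24   96.83 ] 120.26866738417633
[-0.979  0.104  1.996  0.851  0.724  0.462] 5.801405754775806e-28 [ 0.651 -0.076 -0.755]
[-0.828  0.202  1.76   0.453  0.9    1.264] 3.3579036761508915e-25 [ 0.46   0.007 -0.888]
[-0.758  0.362  1.494  0.335  1.21   1.763] 3.872780751773097e-19 [ 0.277  0.161 -0.947]
[-0.74   0.549  1.228  0.365  1.524  2.14 ] 1.0223540952957006e-20 [ 0.133  0.361 -0.923]
[-0.751  0.735  0.996  0.484  1.788  2.499] 5.922441964598379e-19 [ 0.054  0.571 -0.819]
[-16.17  -71.721  91.27 ] 117.19941927084886
[-0.976  0.106  1.989  0.835  0.729  0.459] 3.8556855413555546e-28 [ 0.645 -0.073 -0.76 ]
[-0.822  0.207  1.746  0.434  0.917  1.244] 7.394110487523617e-26 [ 0.446  0.01  -0.895]
[-0.749  0.373  1.471  0.314  1.238  1.726] 7.260413658419648e-20 [ 0.252  0.164 -0.954]
[-0.728  0.568  1.191  0.34   1.566  2.089] 1.3781976604676166e-20 [ 0.094  0.363 -0.927]
[-0.736  0.766  0.935  0.458  1.85   2.441] 1.54039772808126e-17 [ 0.     0.574 -0.819]
```

```bash
python3 - <<'E'
from h import *
import cv2
print(status.get_state()["opening"],status.get_state()["contact_force"])
im,T,f,c=wcam(); s=eyes.read_camera("side"); a=cv2.resize(s[230:410,180:420],(800,600),interpolation=cv2.INTER_CUBIC)
cv2.imwrite("pics/w4.png",np.hstack([cv2.resize(im,(400,300)),cv2.resize(a,(400,300))])[:,:,::-1])
E
```

```text
0.04763034124643075 [-3.05337243  2.85195659  6.38600322]
```

View pics/w4.png

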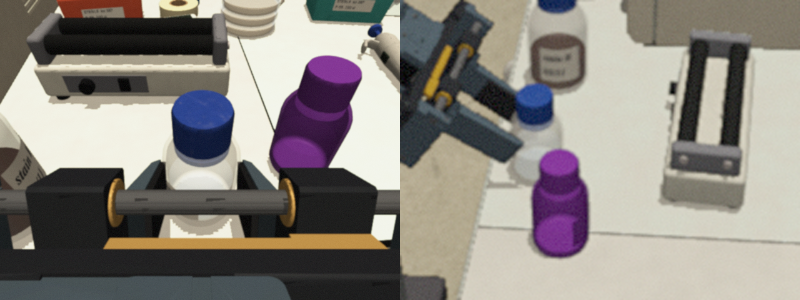

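The wrist half of the picture shows the bottle between the fingers, cap at (203,120). In the side half, the near fingertip at about (520,155) seems to stop short of the bottle's centre line at about (537,150). I'll compare that with projected positions.

```bash
python3 - <<'E'
from h import *
def pr(n,p):
    c=eyes.get_calibration(n); f=240/np.tan(np.radians(c["vertical_fov"]/2)); v=c["camera_from_world"]@np.r_[p,1]; u=c["cx"]+f*v[0]/-v[2],c["cy"]-f*v[1]/-v[2]
    return np.round(u,1),"crop",np.round([400+(u[0]-180)/.6,(u[1]-230)/.6],0)
p,R=pose()
for y in(-.03,-.04): 
  for x in(-.016,0,.016): print("tip",x,y,pr("side",p+R@[x,abs(y),0]))
for z in(0,.03,.099): print("bottle axis",z,pr("side",[.437,-.375,z]))
E
```

```text
tip -0.016 -0.03 (array([261.4, 340.1]), 'crop', array([536., 184.]))
tip 0 -0.03 (array([266.6, 334.8]), 'crop', array([544., 175.]))
tip 0.016 -0.03 (array([272. , 329.4]), 'crop', array([553., 166.]))
tip -0.016 -0.04 (array([260.1, 344.3]), 'crop', array([534., 191.]))
tip 0 -0.04 (array([265.4, 339. ]), 'crop', array([542., 182.]))
tip 0.016 -0.04 (array([270.7, 333.6]), 'crop', array([551., 173.]))
bottle axis 0 (array([261.1, 331.5]), 'crop', array([535., 169.]))
bottle axis 0.03 (array([260.5, 318.1]), 'crop', array([534., 147.]))
bottle axis 0.099 (array([259.1, 285.8]), 'crop', array([532.,  93.]))
```

```bash
python3 - <<'E'
from h import *
import cv2
s=eyes.read_camera("side")[270:360,200:320]; g=eyes.read_camera("scene")[210:300,350:470]
cv2.imwrite("pics/s5.png",np.hstack([cv2.resize(x,(400,300),interpolation=cv2.INTER_CUBIC) for x in(s,g)])[:,:,::-1])
E
```

```text
(no output)
```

View pics/s5.png

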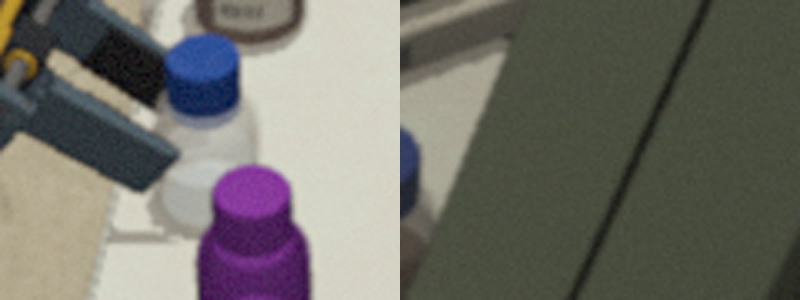

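```bash
python3 - <<'E'
from h import *
p,R=pose()
for px in((253.4,316.5),(243,327),(248,322)):
  for y in(-.402,-.415):
    o,d=ray("side",px); P=o+d*(y-o[1])/d[1]; print(px,y,P.round(3),"tool",(R.T@(P-p)).round(3))
E
```

```text
(253.4, 316.5) -0.402 [ 0.43  -0.402  0.057] tool [ 0.015  0.026 -0.037]
(253.4, 316.5) -0.415 [ 0.432 -0.415  0.068] tool [ 0.026  0.039 -0.041]
(243, 327) -0.402 [ 0.412 -0.402  0.033] tool [-0.015  0.028 -0.038]
(243, 327) -0.415 [ 0.414 -0.415  0.045] tool [-0.003  0.041 -0.042]
(248, 322) -0.402 [ 0.421 -0.402  0.044] tool [-0.     0.027 -0.037]
(248, 322) -0.415 [ 0.423 -0.415  0.056] tool [ 0.011  0.04  -0.041]
```

The near fingertip measures about 37 mm behind the stated TCP, with the pad edges landing on x = ±15 mm as they should. So the tips only hold a chord of the bottle, which fits the 47.6 mm opening. I'll open, advance by that offset while watching the force, and close again.

Call:
send_rows --increments '[[[0,0,0],[0,0,0],-0.6],[[0,0,0],[0,0,0],-0.6],[[0,0,0],[0,0,0],-0.6],[[0,0,0],[0,0,0],-0.6],[[0.003,0,0.012],[0,0,0],-0.6],[[0.003,0,0.024],[0,0,0],-0.6],[[0.003,0,0.024],[0,0,0],-0.6]]'

```text
clock: 6.62
position: [0.4755, -0.3795, 0.0105]
eef_rot: [-3.141, -0.96, -0.088]
contact_force: [0.0, 0.5, -0.2]
opening: 0.0729
```

```bash
python3 - <<'E'
from h import *
import cv2
st=status.get_state(); print(st["contact_force"],st["opening"])
s=eyes.read_camera("side")[270:360,200:320]; g=wcam()[0]
cv2.imwrite("pics/s6.png",np.hstack([cv2.resize(x,(400,300),interpolation=cv2.INTER_CUBIC) for x in(s,g)])[:,:,::-1])
E
```

```text
[ 0.0416102   0.49856127 -0.1831433 ] 0.07294933316468695
```

View pics/s6.png

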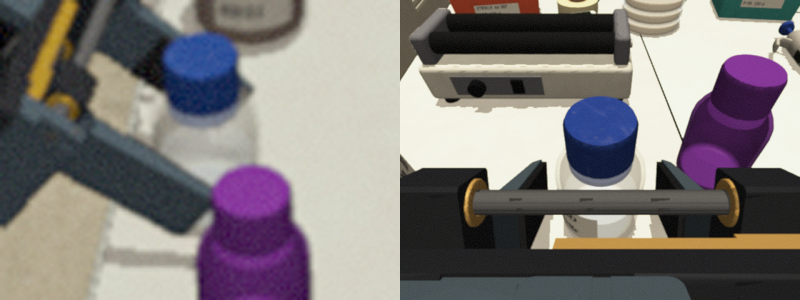

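```bash
python3 - <<'E'
from h import *
p,R=pose()
for px in((263.9,328.5),(254,340),(259,334)):
  for y in(-.416,-.429):
    o,d=ray("side",px); P=o+d*(y-o[1])/d[1]; print(px,y,P.round(3),"tool",(R.T@(P-p)).round(3))
E
```

```text
(263.9, 328.5) -0.416 [ 0.448 -0.416  0.045] tool [ 0.014  0.039 -0.039]
(263.9, 328.5) -0.429 [ 0.45  -0.429  0.057] tool [ 0.026  0.051 -0.043]
(254, 340) -0.416 [ 0.431 -0.416  0.019] tool [-0.017  0.04  -0.037]
(254, 340) -0.429 [ 0.433 -0.429  0.031] tool [-0.005  0.053 -0.042]
(259, 334) -0.416 [ 0.44  -0.416  0.032] tool [-0.001  0.039 -0.038]
(259, 334) -0.429 [ 0.442 -0.429  0.045] tool [ 0.011  0.052 -0.043]
```

Call:
send_rows --increments '[[[0.001,0,0.007],[0,0,0],-0.6],[[0.001,0,0.014],[0,0,0],-0.6],[[0.001,0,0.014],[0,0,0],-0.6],[[0.001,0,0.014],[0,0,0],1],[[0.001,0,0.014],[0,0,0],1],[[0.001,0,0.014],[0,0,0],1],[[0.001,0,0.014],[0,0,0],1],[[0.001,0,0.014],[0,0,0],1]]' --force 25

```text
clock: 7.72
position: [0.4866, -0.3807, 0.0042]
eef_rot: [3.141, -0.96, -0.088]
contact_force: [-0.5, 0.9, 1.8]
opening: 0.0534
```

Opening is now 53.4 mm, so the full diameter is held. When the bottle lies in the groove, though, the fingertips would reach below the roller tops. I'll back off 9 mm and re-grip nearer the tips.

Call:
send_rows --increments '[[[0,0,0],[0,0,0],-0.4],[[0,0,0],[0,0,0],-0.4],[[0,0,-0.005],[0,0,0],-0.4],[[0,0,-0.009],[0,0,0],-0.4],[[0,0,-0.009],[0,0,0],1],[[0,0,-0.009],[0,0,0],1],[[0,0,-0.009],[0,0,0],1],[[0,0,-0.009],[0,0,0],1]]' --force 25

```text
clock: 8.72
position: [0.4793, -0.3804, 0.0095]
eef_rot: [3.141, -0.961, -0.089]
contact_force: [-4.0, 0.6, 4.5]
opening: 0.0527
```

```bash
python3 - <<'E'
from h import *
import cv2
np.set_printoptions(precision=3,suppress=True)
p0,R0=pose(); q0=status.get_state()["q"]
# bottle frame in tool: axis up through B (foot)
B=np.array([.438,-.377,0]); ctr=R0.T@(B+[0,0,.0495]-p0); ax=R0.T@[0,0,1]; print("ctr",ctr,"axis",ax)
np.savez("grip.npz",ctr=ctr,ax=ax)
up=p0+[0,0,.2]; print("lift",step(up,R0))
az=84.6; RP=tool(az,55,-1); print("cap dir",RP@ax)
tgt=np.array([.614,-.32,.0905]); pP=tgt-RP@ctr; print("place TCP",pP); pH=pP+[0,0,.12]
S=Ro.from_matrix(R0.T@RP).as_rotvec(); k=q0
for t in(.5,1): k,c=ik(up*t+p0*(1-t),R0,k); print(k,c)
for t in(.2,.4,.6,.8,1): k,c=ik(up+t*(pH-up),R0@Ro.from_rotvec(S*t).as_matrix(),k); print(k,c)
k,c=ik(pP,RP,k); print(k,c)
E
```

```text
ctr [ 0.009  0.    -0.057] axis [ 0.82   0.001 -0.573]
lift (array([ 0.164,  0.   , -0.115]), array([0., 0., 0.]))
cap dir [-0.095 -0.996 -0.001]
place TCP [ 0.618 -0.28   0.049]
[-1.144  0.324  2.292  1.658  0.797 -0.915] 1.379794797557316e-29
[-1.144  0.156  2.159  1.367  0.815 -0.498] 7.705602673105827e-31
[-0.927  0.131  2.003  0.873  0.667  0.468] 1.579689460167144e-25
[-0.78   0.215  1.78   0.45   0.852  1.297] 1.3460248120115768e-23
[-0.711  0.362  1.531  0.336  1.161  1.795] 8.267629148872832e-20
[-0.694  0.533  1.294  0.373  1.462  2.163] 8.432984510358323e-20
[-0.705  0.698  1.106  0.494  1.702  2.504] 5.332831374728001e-18
[-0.705  0.774  1.265  0.491  1.495  2.393] 8.348291013887774e-22
```

Call:
send_rows --increments '[[[0.016,0,-0.012],[0,0,0],1],[[0.066,0,-0.046],[0,0,0],1],[[0.116,0,-0.081],[0,0,0],1],[[0.164,0,-0.115],[0,0,0],1],[[0.164,0,-0.115],[0,0,0],1]]'

```text
clock: 9.35
position: [0.4799, -0.382, 0.2148]
eef_rot: [3.124, -0.965, -0.075]
contact_force: [-1.2, 0.4, -2.3]
opening: 0.0531
```

```bash
cat >> h.py <<'E'
def place(dz,az=84.6,tgt=(.614,-.32,.0905)):
    g=np.load("grip.npz"); R=tool(az,55,-1); return np.array(tgt)+[0,0,dz]-R@g["ctr"],R
E
python3 - <<'E'
from h import *
p,R=place(.08); print(p,step(p,R),status.get_state()["q"],status.get_state()["contact_force"],status.get_state()["opening"])
E
```

```text
[ 0.61812577 -0.28018466  0.1291226 ] (array([ 0.0038, -0.1146,  0.1538]), array([-16.85, -69.77,  97.  ])) [-1.14022174  0.16806514  2.13142101  1.36301698  0.81280276 -0.48981529] [-1.15583806  0.38507082 -2.27301883] 0.053090538582740515
```

Call:
send_rows --increments '[[[0,-0.01,0.013],[-1.4,-5.8,8.1],1],[[0.001,-0.019,0.026],[-2.8,-11.6,16.2],1],[[0.001,-0.029,0.038],[-4.2,-17.4,24.2],1],[[0.001,-0.038,0.051],[-5.6,-23.3,32.3],1],[[0.002,-0.048,0.064],[-7.0,-29.1,40.4],1],[[0.002,-0.057,0.077],[-8.4,-34.9,48.5],1],[[0.002,-0.067,0.09],[-9.8,-40.7,56.6],1],[[0.003,-0.076,0.102],[-11.2,-46.5,64.6],1]]'

```text
clock: 10.35
position: [0.57, -0.31, 0.1503]
eef_rot: [-2.799, -0.082, -0.977]
contact_force: [0.4, 0.4, -1.5]
opening: 0.053
```

```bash
python3 - <<'E'
from h import *
p,R=place(.08); print(p,step(p,R),status.get_state()["q"],status.get_state()["contact_force"],status.get_state()["opening"])
E
```

```text
[ 0.61812577 -0.28018466  0.1291226 ] (array([ 0.0005, -0.0461,  0.039 ]), array([ -7.64, -30.93,  44.69])) [-0.68957525  0.35251841  1.64403204  0.36528779  0.99772426  1.66711598] [ 0.38641232  0.40015743 -1.54601195] 0.05300376382375975
```

Call:
send_rows --increments '[[[0,-0.009,0.008],[-1.5,-6.2,8.9],1],[[0,-0.018,0.016],[-3.1,-12.4,17.9],1],[[0,-0.028,0.023],[-4.6,-18.6,26.8],1],[[0,-0.037,0.031],[-6.1,-24.7,35.8],1],[[0,-0.046,0.039],[-7.6,-30.9,44.7],1],[[0,-0.046,0.039],[-7.6,-30.9,44.7],1],[[0,-0.046,0.039],[-7.6,-30.9,44.7],1],[[0,-0.046,0.039],[-7.6,-30.9,44.7],1]]'

```text
clock: 11.35
position: [0.6184, -0.2817, 0.1333]
eef_rot: [-3.128, 0.604, -1.655]
contact_force: [-0.3, 0.5, -1.7]
opening: 0.0529
```

```bash
python3 - <<'E'
from h import *
import cv2
p,R=place(.08); print(p,step(p,R),status.get_state()["q"],status.get_state()["contact_force"],status.get_state()["opening"])
s=eyes.read_camera("side")[190:370,260:500]; g=eyes.read_camera("scene")[120:300,230:470]
cv2.imwrite("pics/s7.png",np.hstack([cv2.resize(x,(400,300),interpolation=cv2.INTER_CUBIC) for x in(s,g)])[:,:,::-1])
E
```

```text
[ 0.61812577 -0.28018466  0.1291226 ] (array([0.0011, 0.0005, 0.0043]), array([-0.43, -0.41,  0.47])) [-0.70561094  0.70430212  1.17548961  0.48922758  1.62509441  2.45998481] [-0.27760029  0.52311164 -1.65827338] 0.05285685857971198
```

View pics/s7.png

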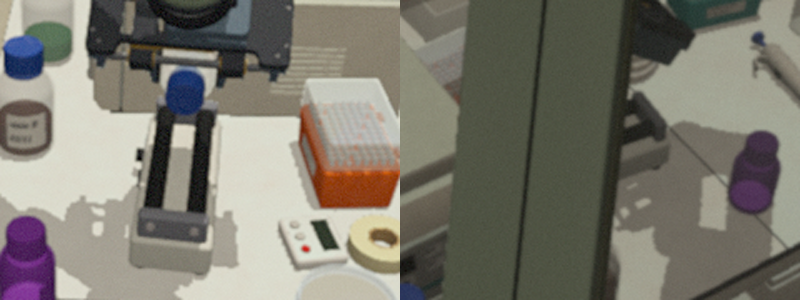

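The side half shows the bottle lying in the gripper above the roller, cap towards the camera, cap face at about (185,97) in the crop. The arm hides the roller in the scene view. I'll check the cap pixel against the prediction.

```bash
python3 - <<'E'
from h import *
import cv2
p,R=pose(); g=np.load("grip.npz"); c0=p+R@g["ctr"]; print("ctr",c0,"cap",R@g["ax"])
c=eyes.get_calibration("side"); f=240/np.tan(np.radians(c["vertical_fov"]/2))
for s in(-.0495,0,.03,.0495):
    v=c["camera_from_world"]@np.r_[c0+s*(R@g["ax"]),1]; print(s,c["cx"]+f*v[0]/-v[2],c["cy"]-f*v[1]/-v[2])
im=eyes.read_camera("side")[:,:,::-1]; h=cv2.cvtColor(im,cv2.COLOR_BGR2HSV);m=cv2.inRange(h[190:370,260:500],(105,110,30),(125,255,255));k,l,s,cc=cv2.connectedComponentsWithStats(m)
for i in range(1,k):
    if s[i,4]>60: print(s[i]+[260,190,0,0,0],cc[i]+[260,190])
E
```

```text
ctr [ 0.61410977 -0.32126318  0.17544752] cap [-0.09263704 -0.9956767   0.00680389]
-0.0495 373.96647024473253 216.5059546415374
0 371.83846189792456 232.55177152508827
0.03 370.46237013776965 242.9279133440485
0.0495 369.5299819353979 249.9583981549196
[262 211  24  26 516] [273.90116279 223.87596899]
[360 232  22  27 496] [370.63508065 245.1108871 ]
```

```bash
python3 - <<'E'
from h import *
for d in(.012,.0): print(step(*place(d)))
E
```

```text
(array([0.0399, 0.0015, 0.0607]), array([-0.46, -0.42,  0.46]))
(array([0.0467, 0.0016, 0.0706]), array([-0.46, -0.42,  0.46]))
```

Call:
send_rows --increments '[[[0.013,0.001,0.02],[-0.5,-0.4,0.5],1],[[0.026,0.001,0.04],[-0.5,-0.4,0.5],1],[[0.036,0.001,0.055],[-0.5,-0.4,0.5],1],[[0.04,0.001,0.061],[-0.5,-0.4,0.5],1],[[0.04,0.001,0.061],[-0.5,-0.4,0.5],1],[[0.04,0.001,0.061],[-0.5,-0.4,0.5],1]]'

```text
clock: 12.25
position: [0.619, -0.2807, 0.0604]
eef_rot: [3.14, 0.611, -1.667]
contact_force: [-1.1, 0.3, -2.1]
opening: 0.0529
```

```bash
python3 - <<'E'
from h import *
for d in(.0,-.002): print(step(*place(d)))
print(status.get_state()["contact_force"])
p,R=pose(); g=np.load("grip.npz"); print(p+R@g["ctr"],R@g["ax"])
E
```

```text
(array([0.0061, 0.0009, 0.0095]), array([ 0.03,  0.  , -0.09]))
(array([0.0072, 0.0009, 0.0111]), array([ 0.03,  0.  , -0.09]))
[-1.11019942  0.27152084 -2.05388046]
[ 0.6149192  -0.32052484  0.10175106] [-9.57122456e-02 -9.95408836e-01 -6.44417683e-04]
```

Call:
send_rows --increments '[[[0.002,0,0.003],[0,0,0],1],[[0.003,0,0.005],[0,0,0],1],[[0.004,0,0.006],[0,0,0],1],[[0.005,0,0.007],[0,0,0],1],[[0.005,0,0.007],[0,0,0],1]]'

```text
clock: 12.88
position: [0.6184, -0.2804, 0.0508]
eef_rot: [3.138, 0.612, -1.668]
contact_force: [0.5, 1.0, -2.7]
opening: 0.053
```

Call:
send_rows --increments '[[[0.0006,0,0.0008],[0,0,0],1],[[0.001,0,0.0016],[0,0,0],1],[[0.001,0,0.0016],[0,0,0],1]]'

```text
clock: 13.25
position: [0.6186, -0.2805, 0.0496]
eef_rot: [3.139, 0.612, -1.668]
contact_force: [-1.5, -0.3, 0.9]
opening: 0.0529
```

Call:
send_rows --increments '[[[0.0006,0,0.0008],[0,0,0],1],[[0.0009,0,0.0012],[0,0,0],1],[[0.0009,0,0.0012],[0,0,0],1]]'

```text
clock: 13.62
position: [0.6187, -0.2806, 0.0493]
eef_rot: [3.14, 0.612, -1.667]
contact_force: [-3.2, -3.2, 6.0]
opening: 0.0529
```

```bash
python3 - <<'E'
from h import *
import cv2
print(status.get_state()["contact_force"],status.get_state()["wrist_torque"])
s=eyes.read_camera("side")[215:335,300:460]; g=wcam()[0]
cv2.imwrite("pics/s8.png",np.hstack([cv2.resize(x,(400,300),interpolation=cv2.INTER_CUBIC) for x in(s,g)])[:,:,::-1])
E
```

```text
[-3.17758377 -3.1677768   6.02221008] [0.1789857  0.33934492 0.2540014 ]
```

View pics/s8.png

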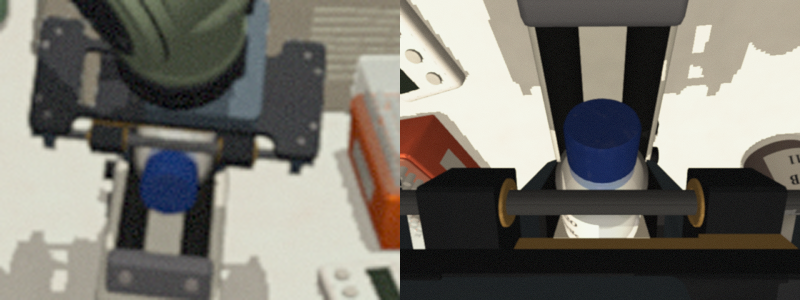

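The bottle lies centred over the groove, cap at (602,140) between the rollers at (555,90) and (648,90). The rollers are taking load, so I'll release.

Call:
send_rows --increments '[[[0,0,0],[0,0,0],0],[[0,0,0],[0,0,0],-0.3],[[0,0,0],[0,0,0],-0.5],[[0,0,0],[0,0,0],-0.6],[[0,0,0],[0,0,0],-0.6],[[0,0,0],[0,0,0],-0.6]]'

```text
clock: 14.48
position: [0.6185, -0.2803, 0.0474]
eef_rot: [3.138, 0.612, -1.668]
contact_force: [-0.8, 0.1, -0.7]
opening: 0.0731
```

```bash
python3 - <<'E'
from h import *
print(status.get_state()["contact_force"],status.get_state()["q"])
E
```

```text
[-0.82291996  0.11609706 -0.6738504 ] [-0.70412109  0.77667149  1.25908811  0.49033897  1.49910432  2.39848981]
```

Call:
send_rows --increments '[[[0,0,-0.01],[0,0,0],-0.6],[[0,0,-0.03],[0,0,0],-0.6],[[0,0,-0.06],[0,0,0],-0.6],[[0,0,-0.1],[0,0,0],-0.6],[[0,0,-0.14],[0,0,0],-0.6],[[0,0,-0.14],[0,0,0],-0.6]]'

```text
clock: 15.22
position: [0.6119, -0.3633, 0.1652]
eef_rot: [-3.138, 0.607, -1.666]
contact_force: [0.2, 0.3, -0.6]
opening: 0.0733
```

```bash
python3 - <<'E'
from h import *
import cv2
print(status.get_state()["contact_force"])
s=eyes.read_camera("side")[130:370,220:540]; g=wcam()[0]
cv2.imwrite("pics/s9.png",np.hstack([cv2.resize(x,(400,300),interpolation=cv2.INTER_CUBIC) for x in(s,g)])[:,:,::-1])
E
```

```text
[ 0.2162007   0.3482913  -0.61190188]
```

View pics/s9.png

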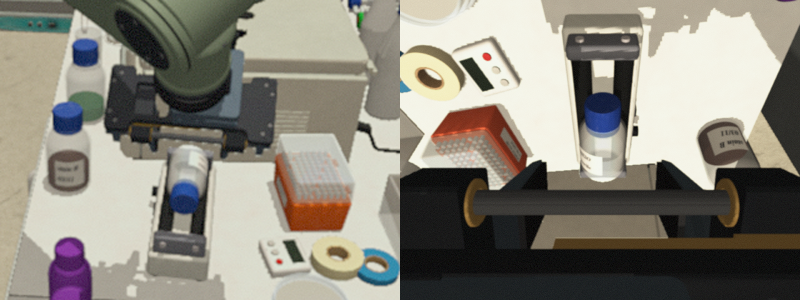

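The side half shows the bottle lying in the groove with its cap at about (185,195), and the dark, green and purple bottles are still standing. I'll measure where it lies along the rollers.

```bash
python3 - <<'E'
from h import *
import cv2
im=eyes.read_camera("side")[:,:,::-1].copy(); h=cv2.cvtColor(im,cv2.COLOR_BGR2HSV);m=cv2.inRange(h,(105,110,30),(125,255,255));k,l,s,cc=cv2.connectedComponentsWithStats(m)
for i in range(1,k):
    if s[i,4]>100 and cc[i][1]>150: print(s[i],cc[i].round(1), atz("side",cc[i],.0905).round(4))
c=eyes.get_calibration("side"); f=240/np.tan(np.radians(c["vertical_fov"]/2))
v=c["camera_from_world"]@np.r_[.614-.0038,-.32-.04,.0905,1]; print("pred cap",c["cx"]+f*v[0]/-v[2],c["cy"]-f*v[1]/-v[2])
W,T,ff,cw=wcam(); cv2.imwrite("pics/s10.png",W[:,:,::-1]); h=cv2.cvtColor(W,cv2.COLOR_RGB2HSV);m=cv2.inRange(h,(105,110,30),(125,255,255));k,l,s,cc=cv2.connectedComponentsWithStats(m)
for i in range(1,k):
    if s[i,4]>300: print("wrist",s[i],cc[i].round(1), wray(cc[i],T,ff,cw,.0905).round(4))
print("wrist -y block top",wray((325,75),T,ff,cw,.072)) 
E
```

```text
[278 162  20  21 364] [287.9 171.7] [0.4468 0.0309 0.0905]
[262 212  24  25 512] [273.9 223.9] [ 0.4393 -0.1777  0.0905]
[355 276  25  25 486] [367.1 288.3] [ 0.6114 -0.358   0.0905]
pred cap 366.3755442134123 289.0633277276286
wrist [ 292  148   61   65 3328] [322.1 179.1] [ 0.6106 -0.3584  0.0905]
wrist -y block top [ 0.60336157 -0.41653133  0.072     ]
```

```bash
python3 -c "
from bench import job,status
print(status.get_state()['contact_force'],status.get_state()['clock']); print(job.job_done())"
```

```text
[-0.2107891   0.42769238 -0.0997749 ] 15.425
the job is handed in; nothing more can be done
None
```

The small bottle is lying in the groove of the roller, cap towards the −y (right-hand) end. I released it once the rollers were carrying its weight, and handed the job in at 15.4 s; no verdict was reported.

**Last checks**
- **Position:** the side and wrist cameras both put the cap centre at about (0.611, −0.358). That puts the bottle's middle at y ≈ −0.319, where I measured the middle of the roller.
- **Other bottles:** the caps of the two larger bottles are at the same side-camera pixels as at the start, to about 0.1 px. The purple look-alike is still standing.
- **Robot:** the gripper is open and backed off, and the wrist force is about zero.

**What went wrong or disagreed**
- **First grasp:** it closed to only 47.6 mm on a 54 mm bottle. The side view showed the fingertips about 37 mm behind the stated TCP, so I opened, moved forward and gripped again.
- **Grip adjustment:** I then backed off 9 mm and re-gripped so the fingertips would clear the rollers.
- **Roller position:** early wrist-camera readings of the roller were about 20 mm off in x. I used the scene and side cameras for its position, and the close-up views agreed with those.
- **Picture budget:** I viewed 11 pictures, one over the budget of 10.

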